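# Pack a breakfast meal box from the tray

### The arm

A 7-joint arm with a two-finger parallel gripper is mounted at the origin on the work surface. World frame = base frame: x ahead of the robot, y to its left, z up, the work surface at z = 0. Lengths are in m, angles in rad, forces in N, time in s.
With the tool pointing down it reaches from about 0.4 to 0.85 m from the base axis. Payload 4.5 kg.
Tool frame: the origin (TCP) lies midway between the tips of the shut fingers; the grasp point (between the pads) lies 19 mm behind it; z points along the fingers, y is the line along which they close (so a half turn about z gives the same grasp; the last joint's range is limited). The gripper opens to 88 mm and grips with 3 to 60 N. Pads are 18 mm wide; open, the fingers measure 123 mm over their backs; the gripper's body (75 mm by 187 mm) begins 45 mm behind the grasp point.
Start: joints at [1.347, 0.689, -0.195, 1.565, 0.157, 0.902, -0.215], TCP at [0.159, -0.604, 0.239] pointing down, gripper open.
Joint ranges: [-3.01, 3.01], [-0.46, 2.08], [-1.47, 1.51], [0.13, 2.56], [-1, 4.14], [0.04, 2.09], [-2.66, 2.66]. Speed limits (rad/s): [2.57, 2.57, 3.14, 3.14, 3.14, 3.14, 3.14].

### API

Orientations are given as a unit quaternion [x, y, z, w].
In Python, from plant import r gives the robot as it stands.
- The arm moves only by the tool carry_out, never from a script. Its argument "plan" is a list of rows, each an object with "rot": the turn, a rotation vector about the tool's x, y, z in rad, a list of three; "xyz": the shift along the tool's x, y, z in m, a list of three; "grip": the closure in counts, from 0 (fully open) to 255 (shut). In form: [{"rot": [wx, wy, wz], "xyz": [dx, dy, dz], "grip": grip}, ...]. A call has 1 to 8 rows; each row is the pose to reach, as a shift and turn from the pose commanded when the call began, along the tool's axes at that moment; what a row does not reach only later rows make up. A row lasts 1/12 s, in which the tool goes at most 41.7 mm and 7.16 degrees, less where a joint would pass 70% of its speed; a pose out of reach is approached as far as the arm can. A call with a gripper value outside its range is refused whole. The fingers move at their own pace and stop on an object; "squeeze" is the grip in N (left out, the last holds). Time passes only in rows, so rows that repeat a pose let the fingers close. It gives the time, the measured TCP pose, the force, the opening and the grip force at its end, in the units of the state.
- r.get_state(): the state, without advancing time (a new reading comes with each control period).
- r.snapshot(name): name is "scene" or "top" or "wrist"; returns the picture (420x560x3 uint8, red, green, blue); there is no depth.
- r.camera_params(name): a dict with "fx", "fy", "cx", "cy" (pixels), "position" and "attitude" of the camera in the world; the wrist camera has in their place "hand_eye" (4x4, takes a point from camera to tool coordinates, whose origin is the TCP and whose axes are the flange's). Camera axes: x right, y down, z forward; pixel columns grow to the right and rows downward; lengths in m; the calibration is good to about 2 mm. A picture is of the moment at which its call begins: read the wrist's pose just before it. camera_params takes no time and is no camera call.
- r.finish_job(): hands the job in; it is judged then, once.
The state is a dict: "clock": time; "q": joint angles; "qd": joint speeds; "joint_torque": joint torques, N m; "tool_pos": TCP position; "eef_rot": TCP orientation; "contact_force": force on the tool from outside, world axes, zero at the start; "moment": the same for the moment, N m; "opening": opening from 0.0 (shut) to 1.0 (fully open); "finger_force": force on a finger pad.
Only numpy, scipy, OpenCV 4.12 (cv2) and the standard library are available. Lean on these libraries where they do the work, as an engineer would, in place of code of your own. Each camera call takes 0.05 s, during which the arm holds its last target. There are 200 camera calls.

### The job

Pack the open meal box from the tray: stand the square tub in the middle of the small compartment at the back left (the hinge is the back; left and right as seen from the box's front edge), the sauce cup in the middle of the small compartment to the right of it, and the dip pot on top of the sauce cup, flat inside the rim of its lid. In the big front compartment stand the muffin straight in front of the tub and lay the bread roll to its right, straight in front of the sauce cup and pointing front to back, both midway between the front wall and the ridge. Everything ends upright, resting in the box; the jam jar stays where it stands on the tray.

Things in the scene. Friction and masses are not known exactly. Their poses are not given: they have to be found in the camera images.
- box: White open meal box, fixed: base floor 208 mm wide, 3 mm thick, walls 45 mm high flaring to 236 mm; empty lid laid back behind. Origin: centre of base underside; +x to the back (hinge), +y left. Ridges 18 mm high make two small back compartments, middles (x,y mm) (55,55) left, (55,-55) right, and a big front one, middles of its halves (-55,55), (-55,-55). Left or right of the tray, turned up to 0.3 rad.
- tray: The supply tray: an aluminium oven tray, 288 x 388 mm over its rim (short side along its x), rim 24 mm high, floor 3 mm thick, fixed to the bench. Origin: centre of its underside, on the bench; z up. The food and the jar stand on it in two rows of three, about 105 to 110 mm apart, in any order.
- tub: The square tub: closed black plastic tub with flat grey lid, 46 mm square at the foot, 56 mm square over the lid, 44 mm high. Origin: centre of its underside; x and y square to its sides, z up.
- cup: The sauce cup: the larger of the two round white lidded pots. 46 mm diameter at the foot, 60 mm over the lid, 49 mm high. The lid is sunk inside a raised rim: a flat recess 53 mm across and 3 mm deep, its floor 46 mm above the origin. Origin: centre of its underside, z up.
- dip: The dip pot: the smaller round white lidded pot. 36 mm diameter at the foot, 46 mm over the lid (the lid is the band from 21 to 27 mm up), 28 mm high. Origin: centre of its underside, z up.
- muffin: The muffin: round, dark brown dome 59 mm across above a pleated paper case that tapers to 44 mm at the foot; 57 mm high. Origin: centre of its underside, z up.
- roll: The bread roll: oval, golden brown with a pale slit along its top, flat underneath, 72 mm long, 50 mm wide (widest 12 to 20 mm up), 40 mm high. Origin: centre of its underside; x along its length, y across, z up.
- jar: A squat jam jar of amber glass with a brass-coloured lid and plain paper band, 64 mm diameter, 54 mm high, standing on the tray among the food. It is not part of this meal. Origin: centre of its underside, z up.
There are look-alikes about, which are no part of the job. What is shaped like the cup but green or turquoise is not meant. Leave any green look-alike of the jar alone.

How it is judged:
At the end, for the whole second after the job is handed in: Tub, cup, muffin and roll stand on the box's floor, each within 16 mm (both ways) of its stated middle; roll within 20 degrees of front to back; dip pot in the cup's lid recess within 10 mm of its centre; all upright (8 degrees), released, at rest; jar upright within 30 mm of its start (x of tub in the frame of box between 0.039 and 0.071 m and y of tub in the frame of box between 0.039 and 0.071 m and z of tub in the frame of box between -0.002 and 0.008 m and x of cup in the frame of box between 0.039 and 0.071 m and y of cup in the frame of box between -0.071 and -0.039 m and z of cup in the frame of box between -0.002 and 0.008 m and x of muffin in the frame of box between -0.071 and -0.039 m and y of muffin in the frame of box between 0.039 and 0.071 m and z of muffin in the frame of box between -0.002 and 0.008 m and x of roll in the frame of box between -0.071 and -0.039 m and y of roll in the frame of box between -0.071 and -0.039 m and z of roll in the frame of box between -0.002 and 0.008 m and angle between the x axis of roll and the x axis of box, either way round below 0.35 rad and horizontal distance between dip and cup below 0.01 m and z of dip in the frame of box between 0.044 and 0.054 m and angle between each of tub, cup, dip, muffin, roll's own z axis and vertical below 0.15 rad and linear speed of each of tub, cup, dip, muffin, roll below 0.02 m/s and angular speed of each of tub, cup, dip, muffin, roll below 0.2 rad/s and distance of jar from where it was at the start of the episode below 0.03 m and angle between jar's own z axis and vertical below 0.2 rad); the robot touches nothing.
It fails at once if the jam jar is pushed away or knocked over (distance of jar from where it was at the start of the episode above 0.03 m or angle between jar's own z axis and vertical above 0.3 rad).
It also fails if it takes over 128 s, if anything falls off the work surface, if the arm or the gripper's body presses on something with over 40 N, if the wrist force passes 120 N, or if a joint passes its speed limit or range.

## Working session

There is one attempt and no reset: what is moved stays moved. The work goes in short steps, Python scripts to look and compute and a tool call to move; the robot and the scene stay as the last step left them, time stands still between calls to the robot, and variables do not carry over. Pictures are saved under pics/ and viewed, at most 14 in all, crops included, and the job is handed in when it is done.

Besides the shell and the picture viewer there is one more tool, called as name(argument=value, ...) on one line, values as JSON. carry_out: Moves the arm, as the interface text tells. Its arguments: {"type":"object","properties":{"plan":{"type":"array"},"squeeze":{"type":"number"}},"required":["plan"]}

```bash
mkdir -p pics; ls
python3 - <<'E'
from plant import r
import cv2
for n in ("scene","top"):
    cv2.imwrite(f"pics/{n}0.png",cv2.cvtColor(r.snapshot(n),cv2.COLOR_RGB2BGR))
    print(n,r.camera_params(n))
print(r.camera_params("wrist"));print(r.get_state())
E
```

```text
pics
scene {'fx': 488.6718730507564, 'fy': 488.6718730507564, 'cx': 277.5400660797325, 'cy': 210.56047976487883, 'position': array([ 1.37907784, -0.04848634,  0.85698389]), 'attitude': array([ 0.66166961,  0.65275437, -0.25861538, -0.26310291])}
top {'fx': 471.5006262495052, 'fy': 471.5006262495052, 'cx': 276.69798307181645, 'cy': 215.74581966851684, 'position': array([ 0.49587127, -0.0312213 ,  1.16397825]), 'attitude': array([-0.69618183,  0.71682944, -0.02885827,  0.02556578])}
{'fx': 322.6171994195161, 'fy': 322.6171994195161, 'cx': 283.48779381259527, 'cy': 202.7640018466201, 'hand_eye': array([[-9.86178159e-04, -9.60568076e-01, -2.78043161e-01,
         7.18001193e-02],
       [ 9.99999491e-01, -1.00691349e-03, -6.82221616e-05,
        -1.51610802e-04],
       [-2.14433378e-04, -2.78043087e-01,  9.60568580e-01,
        -1.46770265e-01],
       [ 0.00000000e+00,  0.00000000e+00,  0.00000000e+00,
         1.00000000e+00]])}
{'clock': 0.1, 'q': array([ 1.34681597,  0.68985835, -0.19451172,  1.56621525,  0.15730355,
        0.90250644, -0.21507793]), 'qd': array([ 3.40011707e-04, -2.21815712e-03, -1.14226613e-03, -3.35177163e-03,
       -1.84397019e-04, -3.14186254e-04, -3.17194375e-05]), 'joint_torque': array([-2.21112990e-03, -5.28495812e+01, -1.27107605e+00, -1.53837651e+01,
       -5.25016291e-02,  2.02356365e-03,  5.33928528e-05]), 'tool_pos': array([ 0.15914549, -0.60382599,  0.23802269]), 'eef_rot': array([ 9.91698982e-01,  1.28578733e-01, -1.66307502e-04, -7.81082428e-04]), 'contact_force': array([-0.29542818,  0.65483885,  0.02650864]), 'moment': array([-0.01177779,  0.00407498,  0.00938908]), 'finger_force': 0.0, 'opening': 1.002123257676284}
```

View pics/top0.png

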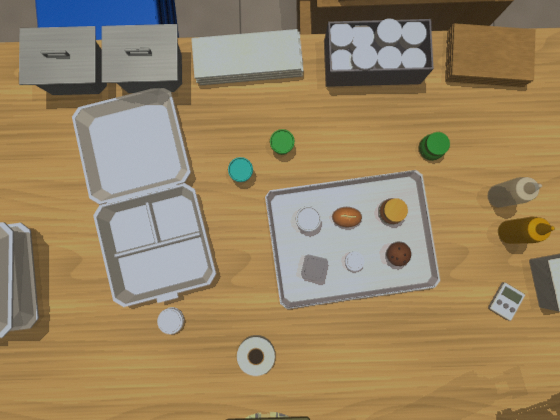

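View pics/scene0.png

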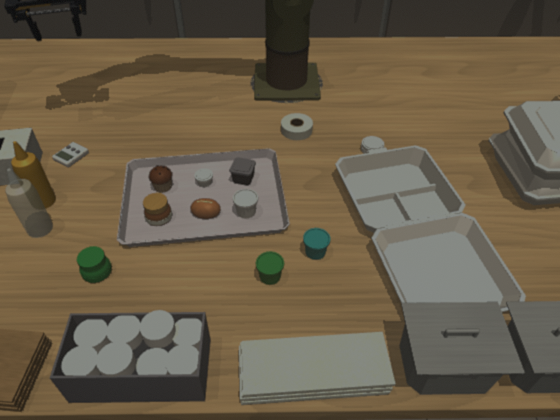

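Candidates for each item in the top view:

| Item | Candidates (pixel) |
|---|---|
| cup | white lid (308,220) on tray; white pot (170,321) off tray; turquoise (241,170); green (282,142); white pots in the crate (380,45) |
| dip | white (355,261) on tray; white (170,321) off tray |
| tub | grey square (315,269) |
| muffin | (399,254) |
| roll | (347,216) |
| jar | amber (396,211) on tray; green look-alike (435,146) |

I choose the ones on the tray and check them in a close crop.

```bash
cat > h.py <<'E'
import numpy as np, cv2
from scipy.spatial.transform import Rotation as R
from plant import r
def cam(n):
    p=r.camera_params(n); return p,R.from_quat(p["attitude"]).as_matrix(),np.array(p["position"])
def back(n,u,v,z):
    p,A,c=cam(n); d=A@np.array([(u-p["cx"])/p["fx"],(v-p["cy"])/p["fy"],1]); return c+d*(z-c[2])/d[2]
def proj(n,P):
    p,A,c=cam(n); q=(np.atleast_2d(P)-c)@A; return np.c_[q[:,0]/q[:,2]*p["fx"]+p["cx"],q[:,1]/q[:,2]*p["fy"]+p["cy"]]
def save(im,name): cv2.imwrite(name,cv2.cvtColor(im,cv2.COLOR_RGB2BGR))
E
python3 - <<'E'
from h import *
im=cv2.imread("pics/top0.png")
def crop(x,y,w,h,s,name):
    c=cv2.resize(im[y:y+h,x:x+w],None,fx=s,fy=s,interpolation=cv2.INTER_CUBIC)
    for i in range(0,w,20): cv2.putText(c,str(x+i),(i*s,8),0,.3,(0,0,255)); cv2.line(c,(i*s,0),(i*s,h*s),(0,0,255) if i%100==0 else (90,90,255),1) if 0 else None
    for i in range(0,h,20): cv2.putText(c,str(y+i),(0,i*s+8),0,.3,(0,0,255))
    cv2.imwrite(name,c)
crop(262,165,180,145,4,"pics/tray.png"); crop(85,175,140,140,4,"pics/box.png")
for n,u,v,z in [("cup",308.5,220,.052),("dip",355,262,.031),("tub",315.5,268.5,.047),("muffin",399,254,.045),("roll",347,216.5,.03),("jar",396,210,.057),("boxmid",149,244,.018)]:
    print(n,back("top",u,v,z).round(4))
E
```

```text
cup [ 0.5693 -0.1125  0.052 ]
dip [ 0.4667 -0.2219  0.031 ]
tub [ 0.4547 -0.1254  0.047 ]
muffin [ 0.4829 -0.3245  0.045 ]
roll [ 0.5765 -0.2073  0.03  ]
jar [ 0.5866 -0.3194  0.057 ]
boxmid [0.5245 0.2736 0.018 ]
```

View pics/tray.png

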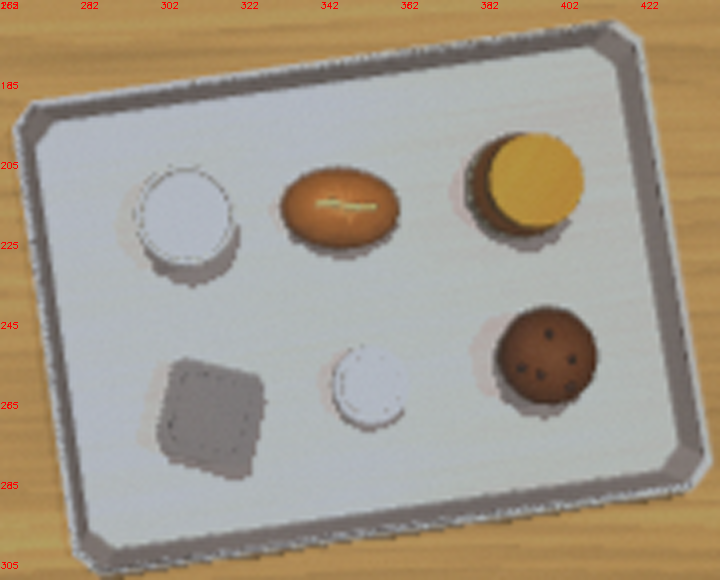

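View pics/box.png

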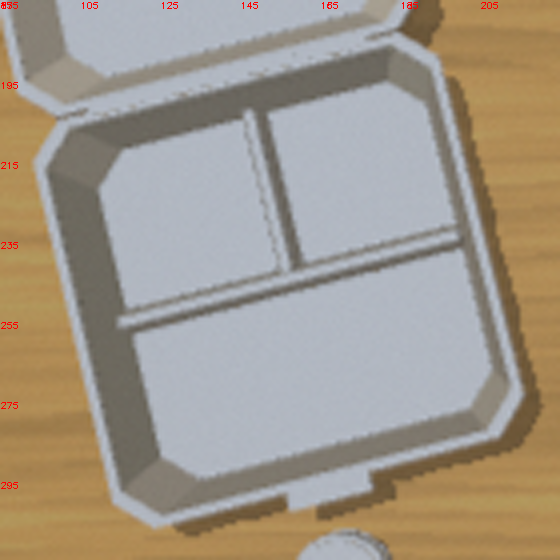

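The close crop confirms the choice. White cup with a rimmed lid at (308,219), smaller white dip pot at (354.5,261), grey tub at (315,269.5), muffin at (399,254), roll at (347,217) with its long axis roughly left-right, and the jar in amber and brass at (396,210). The ridge junction in the box is at about (157,242).

```bash
cat >> h.py <<'E'
def psi_of(q): x=R.from_quat(q).as_matrix()[:,0]; return np.degrees(np.arctan2(x[1],x[0]))
def deltas(*wps):
    "wps: (x,y,z_tcp,psi_deg) world -> tool shift (mm) and rot (rad) from present pose"
    s=r.get_state(); M=R.from_quat(s["eef_rot"]).as_matrix(); p=np.array(s["tool_pos"])
    print("now",p.round(4),"psi",round(psi_of(s["eef_rot"]),1),"t",round(s["clock"],2),"q",np.round(s["q"],2))
    for w in wps:
        a=np.radians(w[3]); T=np.array([[np.cos(a),np.sin(a),0],[np.sin(a),-np.cos(a),0],[0,0,-1]]).T.T
        print((M.T@(np.array(w[:3])-p)).round(4),R.from_matrix(M.T@T).as_rotvec().round(3))
E
python3 - <<'E'
from h import *
im=cv2.imread("pics/top0.png")
bx=lambda a,b,z: back("top",85+a/4,175+b/4,z)[:2]
tr=lambda a,b,z: back("top",262+a/4,165+b/4,z)[:2]
yaw=lambda d: np.degrees(np.arctan2(d[1],d[0]))
L=bx(115,495,.045),bx(37,165,.045); Rr=bx(522,390,.045),bx(440,72,.045); F=bx(490,438,.045),bx(155,525,.045)
rid=bx(462,235,.018),bx(120,322,.018)
for n,(a,b),o in(("L",L,0),("R",Rr,0),("F",F,-90),("ridge",rid,-90)): print(n,yaw(b-a)+o,a.round(4),b.round(4))
J=bx(289,270,.018); print("junction",J)
from scipy.optimize import least_squares
# edges of the model measured: unknown cx,cy,yaw,half rim
def res(p):
    c,a,h=p[:2],p[2],p[3]; X=np.array([np.cos(a),np.sin(a)]);Y=np.array([-X[1],X[0]])
    o=[(q-c)@Y-h for q in L]+[(q-c)@Y+h for q in Rr]+[(q-c)@X+h for q in F]+[(q-c)@X for q in rid]+list((J-c))
    return np.array(o)
s=least_squares(res,[*J,.25,.118]); print("box",s.x, "res mm",(s.fun*1e3).round(1))
cx,cy,a,_=s.x
for z,h,col in((.003,.104,(0,0,255)),(.045,.118,(0,255,0))):
    P=np.array([[x,y] for x,y in((h,h),(h,-h),(-h,-h),(-h,h))])@np.array([[np.cos(a),np.sin(a)],[-np.sin(a),np.cos(a)]])+[cx,cy]
    print((proj("top",np.c_[P,[z]*4]) -[85,175])*4)
for k in((55,55),(55,-55),(-55,55),(-55,-50)):
    x,y=np.array(k)/1e3; print(k,(cx+x*np.cos(a)-y*np.sin(a)).round(4),(cy+x*np.sin(a)+y*np.cos(a)).round(4))
# masks
def blob(u,v,z,cond,w=22,close=1):
    c=im[v-w:v+w,u-w:u+w].astype(int); m=cond(c).astype(np.uint8)
    n,l,st,ce=cv2.connectedComponentsWithStats(m); k=1+st[1:,4].argmax()
    ct=max(cv2.findContours((l==k).astype(np.uint8),0,2)[0],key=cv2.contourArea)
    rc=cv2.minAreaRect(ct); 
    uv=np.array(rc[0])+[u-w,v-w]; b=cv2.boxPoints(rc)+[u-w,v-w]
    B=np.array([back("top",*q,z)[:2] for q in b]); d=B[1]-B[0],B[2]-B[1]
    print(uv.round(1),back("top",*uv,z).round(4),[(np.linalg.norm(x).round(4),yaw(x).round(1)) for x in d])
sat=lambda c:(c[...,2]-c[...,0])
blob(347,217,.02,lambda c:sat(c)>40); blob(399,254,.043,lambda c:sat(c)>25); blob(315,269,.047,lambda c:c.sum(2)<460); blob(396,210,.057,lambda c:(sat(c)>90)&(c[...,2]>170))
E
```

```text
L 13.166680351950108 [0.398  0.3501] [0.5935 0.3958]
R 13.392403329623093 [0.4522 0.1104] [0.6422 0.1557]
F 12.796393558100831 [0.4247 0.1298] [0.3799 0.3267]
ridge 12.649323578926555 [0.5457 0.1484] [0.4991 0.356 ]
junction [0.52756525 0.25358355]
box [0.52350605 0.25330269 0.22660514 0.12300695] res mm [-0.5  0.1 -0.2  1.2 -1.  -0.4 -1.9 -0.7  4.1  0.3]
[[ 91.93465182 156.45590101]
 [419.59365923  71.79254375]
 [501.14322283 398.85208263]
 [169.45462587 486.00052563]]
[[ 38.70475152 134.01847356]
 [424.08864021  34.61306641]
 [520.2356223  419.35300496]
 [129.26494851 522.20210384]]
(55, 55) 0.5647 0.3193
(55, -55) 0.5895 0.2121
(-55, 55) 0.4576 0.2945
(-55, -50) 0.4811 0.1922
[347.  216.5] [ 0.5772 -0.2089  0.02  ] [(np.float64(0.0683), np.float64(-91.7)), (np.float64(0.0464), np.float64(177.5))]
[399.  253.5] [ 0.484  -0.3251  0.043 ] [(np.float64(0.0544), np.float64(-2.7)), (np.float64(0.0523), np.float64(-91.7))]
[314.2 269.3] [ 0.4529 -0.1223  0.047 ] [(np.float64(0.0636), np.float64(-14.5)), (np.float64(0.0591), np.float64(-104.2))]
[396.  209.5] [ 0.5878 -0.3194  0.057 ] [(np.float64(0.052), np.float64(-91.7)), (np.float64(0.0498), np.float64(177.1))]
```

Run:
```python
from h import *
print("cup",back("top",308.25,218.75,.052).round(4),"dip",back("top",354.5,261.25,.031).round(4))
deltas((.577,-.209,.15,85))
```

```text
cup [ 0.5723 -0.112   0.052 ] dip [ 0.4686 -0.2207  0.031 ]
now [ 0.1591 -0.6038  0.238 ] psi 14.8 t 0.1 q [ 1.35  0.69 -0.19  1.57  0.16  0.9  -0.22]
[ 0.5047 -0.2751  0.0884] [-1.000e-03 -1.000e-03 -1.226e+00]
```

carry_out(plan=[{"rot":[0,0,-1.226],"xyz":[0.505,-0.275,0.088],"grip":0},{"rot":[0,0,-1.226],"xyz":[0.505,-0.275,0.088],"grip":0},{"rot":[0,0,-1.226],"xyz":[0.505,-0.275,0.088],"grip":0},{"rot":[0,0,-1.226],"xyz":[0.505,-0.275,0.088],"grip":0},{"rot":[0,0,-1.226],"xyz":[0.505,-0.275,0.088],"grip":0},{"rot":[0,0,-1.226],"xyz":[0.505,-0.275,0.088],"grip":0},{"rot":[0,0,-1.226],"xyz":[0.505,-0.275,0.088],"grip":0},{"rot":[0,0,-1.226],"xyz":[0.505,-0.275,0.088],"grip":0}], squeeze=12)

```text
clock: 0.77
tool_pos: [0.3999, -0.3767, 0.1879]
eef_rot: [0.807, 0.591, -0.0, -0.0]
contact_force: [0.9, -1.1, 0.6]
opening: 1.0
finger_force: 0.0
```

```bash
python3 -c "
from h import *
deltas((.577,-.209,.15,85))"
```

```text
now [ 0.3999 -0.3767  0.1879] psi 72.4 t 0.77 q [ 0.92  0.68 -0.42  1.84  0.41  0.7  -0.03]
[0.2133 0.1182 0.0378] [-0.   -0.   -0.22]
```

carry_out(plan=[{"rot":[0,0,-0.22],"xyz":[0.213,0.118,0.038],"grip":0},{"rot":[0,0,-0.22],"xyz":[0.213,0.118,0.038],"grip":0},{"rot":[0,0,-0.22],"xyz":[0.213,0.118,0.038],"grip":0},{"rot":[0,0,-0.22],"xyz":[0.213,0.118,0.038],"grip":0},{"rot":[0,0,-0.22],"xyz":[0.213,0.118,0.038],"grip":0},{"rot":[0,0,-0.22],"xyz":[0.213,0.118,0.038],"grip":0},{"rot":[0,0,-0.22],"xyz":[0.213,0.118,0.038],"grip":0},{"rot":[0,0,-0.22],"xyz":[0.213,0.118,0.038],"grip":0}])

```text
clock: 1.43
tool_pos: [0.5782, -0.2085, 0.1496]
eef_rot: [0.737, 0.675, 0.001, -0.001]
contact_force: [-0.7, -1.0, -0.6]
opening: 1.002
finger_force: 0.0
```

```bash
cat >> h.py <<'E'
def wrist(name=None):
    s=r.get_state(); im=r.snapshot("wrist")
    if name: save(im,name)
    return s,im
def wback(s,u,v,z):
    p=r.camera_params("wrist"); H=np.array(p["hand_eye"]); M=R.from_quat(s["eef_rot"]).as_matrix()
    d=M@H[:3,:3]@np.array([(u-p["cx"])/p["fx"],(v-p["cy"])/p["fy"],1]); c=np.array(s["tool_pos"])+M@H[:3,3]
    return c+d*(z-c[2])/d[2]
E
python3 - <<'E'
from h import *
s,im=wrist("pics/w1.png"); np.save("w1.npy",{**s})
deltas((.577,-.209,.005,85))
E
```

```text
now [ 0.5766 -0.2113  0.1497] psi 84.8 t 1.48 q [ 0.51  0.81 -0.42  1.67  0.44  0.76 -0.21]
[0.0023 0.0004 0.1447] [-0.002  0.    -0.004]
```

View pics/w1.png

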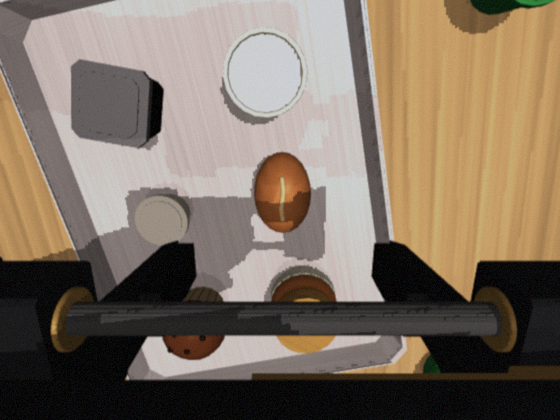

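The wrist view shows the roll at (282,192), its slit along the tool's x. The cup lid is at (264,72), the dip at (161,219) and the tub lid at (105,100). I'll check these against the top-camera figures.

Run:
```python
from h import *
s=np.load("w1.npy",allow_pickle=True).item()
for n,u,v,z in(("cup",264,72,.052),("tub",107,100,.047),("dip",161,219,.031),("roll",282,192,.025)): print(n,wback(s,u,v,z).round(4))
a,b=wback(s,284,178,.042),wback(s,283,222,.035);print(np.degrees(np.arctan2(*(a-b)[[1,0]])))
a,b=wback(s,74,60,.047),wback(s,144,71,.047);c=wback(s,70,132,.047);print((a-b)*1e3,(c-a)*1e3)
```

```text
cup [ 0.5732 -0.1104  0.052 ]
tub [ 0.4558 -0.1187  0.047 ]
dip [ 0.4706 -0.2185  0.031 ]
roll [ 0.5773 -0.2053  0.025 ]
83.73563325051755
[-48.20114242  11.6165936    0.        ] [-1.64714571e+01 -4.90071868e+01 -5.55111512e-14]
```

carry_out(plan=[{"rot":[0,0,0],"xyz":[0.003,0,0.04],"grip":0},{"rot":[0,0,0],"xyz":[0.004,0,0.08],"grip":0},{"rot":[0,0,0],"xyz":[0.004,0,0.11],"grip":0},{"rot":[0,0,0],"xyz":[0.004,0,0.13],"grip":0},{"rot":[0,0,0],"xyz":[0.004,0,0.143],"grip":0},{"rot":[0,0,0],"xyz":[0.004,0,0.143],"grip":0},{"rot":[0,0,0],"xyz":[0.004,0,0.143],"grip":255},{"rot":[0,0,0],"xyz":[0.004,0,0.143],"grip":255}], squeeze=15)

```text
clock: 2.15
tool_pos: [0.5775, -0.209, 0.0083]
eef_rot: [0.74, 0.673, 0.0, 0.001]
contact_force: [0.1, 0.4, 0.5]
opening: 0.872
finger_force: 0.0
```

carry_out(plan=[{"rot":[0,0,0],"xyz":[0,0,0],"grip":255},{"rot":[0,0,0],"xyz":[0,0,0],"grip":255},{"rot":[0,0,0],"xyz":[0,0,0],"grip":255},{"rot":[0,0,0],"xyz":[0,0,0],"grip":255},{"rot":[0,0,0],"xyz":[0,0,0],"grip":255},{"rot":[0,0,0],"xyz":[0,0,0],"grip":255}])

```text
clock: 2.65
tool_pos: [0.5774, -0.208, 0.0077]
eef_rot: [0.739, 0.674, 0.0, 0.0]
contact_force: [-0.8, 0.2, 3.5]
opening: 0.545
finger_force: 15.0
```

carry_out(plan=[{"rot":[0,0,0],"xyz":[0,0,-0.02],"grip":255},{"rot":[0,0,0],"xyz":[0,0,-0.06],"grip":255},{"rot":[0,0,0],"xyz":[0,0,-0.09],"grip":255},{"rot":[0,0,0],"xyz":[0,0,-0.12],"grip":255},{"rot":[0,0,0],"xyz":[0,0,-0.13],"grip":255}])

```text
clock: 3.07
tool_pos: [0.5795, -0.2082, 0.1415]
eef_rot: [0.739, 0.673, 0.002, 0.003]
contact_force: [0.5, -0.4, 0.1]
opening: 0.544
finger_force: 15.0
```

```bash
cat >> h.py <<'E'
BX,BY,BA=.524,.2533,np.radians(13.0)
def b2w(x,y): return BX+x*np.cos(BA)-y*np.sin(BA), BY+x*np.sin(BA)+y*np.cos(BA)
E
python3 - <<'E'
from h import *
p=b2w(-.056,-.052); print(p); deltas((*p,.14,13.)); print(r.get_state()["finger_force"],r.get_state()["opening"])
E
```

```text
(np.float64(0.48113273119790784), np.float64(0.19003549758791138))
now [ 0.5795 -0.2082  0.1415] psi 84.7 t 3.07 q [ 0.5   0.82 -0.41  1.68  0.46  0.73 -0.23]
[ 3.874e-01 -1.350e-01  3.000e-04] [ 0.006 -0.003  1.251]
14.985547904013767 0.5437502386244862
```

carry_out(plan=[{"rot":[0,0,0.1],"xyz":[0.02,-0.007,0],"grip":255},{"rot":[0,0,0.22],"xyz":[0.055,-0.019,0],"grip":255},{"rot":[0,0,0.34],"xyz":[0.09,-0.031,0],"grip":255},{"rot":[0,0,0.46],"xyz":[0.125,-0.043,0],"grip":255},{"rot":[0,0,0.58],"xyz":[0.16,-0.055,0],"grip":255},{"rot":[0,0,0.7],"xyz":[0.195,-0.067,0],"grip":255},{"rot":[0,0,0.82],"xyz":[0.23,-0.079,0],"grip":255},{"rot":[0,0,0.94],"xyz":[0.265,-0.091,0],"grip":255}])

```text
clock: 3.73
tool_pos: [0.5102, 0.0658, 0.1366]
eef_rot: [0.965, 0.263, -0.0, 0.0]
contact_force: [0.6, 0.4, -0.6]
opening: 0.549
finger_force: 15.0
```

Run:
```python
from h import *
p=b2w(-.056,-.052); deltas((*p,.14,13.)); print(r.get_state()["finger_force"],r.get_state()["opening"])
```

```text
now [0.5102 0.0658 0.1366] psi 30.5 t 3.73 q [-0.18  0.71 -0.07  1.99  0.1   0.45 -1.36]
[ 0.0379 -0.1218 -0.0034] [0.    0.001 0.305]
14.976332107317969 0.5490604903535212
```

carry_out(plan=[{"rot":[0,0,0.1],"xyz":[0.012,-0.037,-0.003],"grip":255},{"rot":[0,0,0.2],"xyz":[0.023,-0.074,-0.003],"grip":255},{"rot":[0,0,0.28],"xyz":[0.033,-0.105,-0.003],"grip":255},{"rot":[0,0,0.305],"xyz":[0.038,-0.122,-0.003],"grip":255},{"rot":[0,0,0.305],"xyz":[0.038,-0.122,-0.003],"grip":255},{"rot":[0,0,0.305],"xyz":[0.038,-0.122,-0.003],"grip":255}])

```text
clock: 4.23
tool_pos: [0.4807, 0.1893, 0.1396]
eef_rot: [0.993, 0.118, -0.0, 0.0]
contact_force: [0.7, -0.5, -0.3]
opening: 0.542
finger_force: 15.0
```

Run:
```python
from h import *
s,im=wrist("pics/w2.png"); np.save("w2.npy",{**s})
p=b2w(-.056,-.052); deltas((*p,.008,13.)); print(s["finger_force"],s["opening"])
```

```text
now [0.4812 0.1876 0.1398] psi 13.4 t 4.28 q [-0.49  0.71  0.04  1.99 -0.06  0.45 -1.74]
[ 0.0006 -0.0026  0.1318] [0.001 0.001 0.006]
14.98549342497169 0.5423887271265726
```

View pics/w2.png

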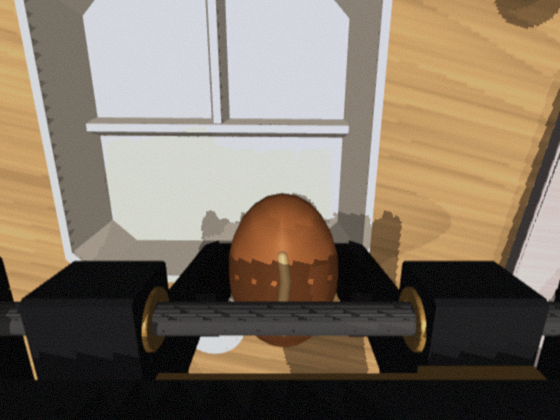

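The roll is held straight between the fingers. The ridge junction is at (217,128), and the ridge runs level from (88,127) to (348,129).

Run:
```python
from h import *
s=np.load("w2.npy",allow_pickle=True).item()
J=wback(s,217,127,.018);a=wback(s,88,127,.018);b=wback(s,348,129,.018)
print(J,(a+b)/2,np.linalg.norm(a-b),np.degrees(np.arctan2(*(a-b)[[1,0]]))-90)
# walls at floor level: front half left edge (103,190) right (340,190)
for u,v in((103,135),(113,220),(341,140),(329,220)):
    q=wback(s,u,v,.003)-[BX,BY,0]; print(u,v,q[0]*np.cos(BA)+q[1]*np.sin(BA),-q[0]*np.sin(BA)+q[1]*np.cos(BA))
```

```text
[0.52446818 0.25532457 0.018     ] [0.52390566 0.25427397 0.018     ] 0.2108249308211681 13.044365869497355
103 135 -0.0074310274193827505 0.10338257060879709
113 220 -0.08491025517192118 0.10554235740701433
341 140 -0.009982458125915361 -0.10192730959946973
329 220 -0.08329988083137357 -0.09503198156920575
```

carry_out(plan=[{"rot":[0,0,0],"xyz":[0.001,-0.003,0.035],"grip":255},{"rot":[0,0,0],"xyz":[0.001,-0.003,0.07],"grip":255},{"rot":[0,0,0],"xyz":[0.001,-0.003,0.1],"grip":255},{"rot":[0,0,0],"xyz":[0.001,-0.003,0.117],"grip":255},{"rot":[0,0,0],"xyz":[0.001,-0.003,0.126],"grip":255},{"rot":[0,0,0],"xyz":[0.001,-0.003,0.131],"grip":255},{"rot":[0,0,0],"xyz":[0.001,-0.003,0.132],"grip":255},{"rot":[0,0,0],"xyz":[0.001,-0.003,0.132],"grip":255}])

```text
clock: 4.95
tool_pos: [0.4824, 0.1911, 0.0089]
eef_rot: [0.993, 0.116, 0.001, 0.0]
contact_force: [0.5, 0.1, 0.1]
opening: 0.55
finger_force: 15.0
```

carry_out(plan=[{"rot":[0,0,0],"xyz":[0,0,0],"grip":75},{"rot":[0,0,0],"xyz":[0,0,0],"grip":75},{"rot":[0,0,0],"xyz":[0,0,0],"grip":75},{"rot":[0,0,0],"xyz":[0,0,0],"grip":75},{"rot":[0,0,0],"xyz":[0,0,-0.02],"grip":75},{"rot":[0,0,0],"xyz":[0,0,-0.05],"grip":75},{"rot":[0,0,0],"xyz":[0,0,-0.09],"grip":75},{"rot":[0,0,0],"xyz":[0,0,-0.13],"grip":0}])

```text
clock: 5.62
tool_pos: [0.4808, 0.1915, 0.1394]
eef_rot: [0.993, 0.116, -0.001, 0.0]
contact_force: [0.3, 0.2, -0.8]
opening: 0.758
finger_force: 0.0
```

Run:
```python
from h import *
deltas((.573,-.111,.13,13.))
```

```text
now [0.4808 0.1915 0.1394] psi 13.4 t 5.62 q [-0.5   0.71  0.05  1.99 -0.07  0.45 -1.74]
[0.0199 0.3156 0.0095] [0.    0.002 0.006]
```

carry_out(plan=[{"rot":[0,0,0.006],"xyz":[0.02,0.316,0.01],"grip":0},{"rot":[0,0,0.006],"xyz":[0.02,0.316,0.01],"grip":0},{"rot":[0,0,0.006],"xyz":[0.02,0.316,0.01],"grip":0},{"rot":[0,0,0.006],"xyz":[0.02,0.316,0.01],"grip":0},{"rot":[0,0,0.006],"xyz":[0.02,0.316,0.01],"grip":0},{"rot":[0,0,0.006],"xyz":[0.02,0.316,0.01],"grip":0},{"rot":[0,0,0.006],"xyz":[0.02,0.316,0.01],"grip":0},{"rot":[0,0,0.006],"xyz":[0.02,0.316,0.01],"grip":0}])

```text
clock: 6.28
tool_pos: [0.5745, -0.1173, 0.1286]
eef_rot: [0.994, 0.111, 0.0, 0.002]
contact_force: [1.1, -0.9, 0.6]
opening: 0.994
finger_force: 0.0
```

Run:
```python
from h import *
s=r.get_state(); print(s["qd"].round(2))
deltas((.573,-.111,.027,13.))
```

```text
[ 0.48  0.14 -0.11 -0.39  0.06  0.27  0.38]
now [ 0.5745 -0.1173  0.1286] psi 12.7 t 6.28 q [ 0.14  0.78 -0.04  1.79  0.06  0.57 -1.28]
[-1.000e-04 -6.800e-03  1.016e-01] [ 0.004 -0.    -0.005]
```

carry_out(plan=[{"rot":[0,0,0],"xyz":[0,-0.002,0],"grip":0},{"rot":[0,0,0],"xyz":[0,-0.002,0.03],"grip":0},{"rot":[0,0,0],"xyz":[0,-0.002,0.065],"grip":0},{"rot":[0,0,0],"xyz":[0,-0.002,0.09],"grip":0},{"rot":[0,0,0],"xyz":[0,-0.002,0.102],"grip":0},{"rot":[0,0,0],"xyz":[0,-0.002,0.102],"grip":0},{"rot":[0,0,0],"xyz":[0,-0.002,0.102],"grip":255},{"rot":[0,0,0],"xyz":[0,-0.002,0.102],"grip":255}])

```text
clock: 6.95
tool_pos: [0.5747, -0.1091, 0.0277]
eef_rot: [0.994, 0.113, 0.001, 0.0]
contact_force: [0.2, -0.4, -0.2]
opening: 0.872
finger_force: 0.0
```

carry_out(plan=[{"rot":[0,0,0],"xyz":[0,0,0],"grip":255},{"rot":[0,0,0],"xyz":[0,0,0],"grip":255},{"rot":[0,0,0],"xyz":[0,0,0],"grip":255},{"rot":[0,0,0],"xyz":[0,0,0],"grip":255},{"rot":[0,0,0],"xyz":[0,0,0],"grip":255}])

```text
clock: 7.37
tool_pos: [0.5747, -0.1099, 0.0275]
eef_rot: [0.994, 0.113, 0.001, 0.001]
contact_force: [-0.0, -0.8, 5.2]
opening: 0.648
finger_force: 14.3
```

carry_out(plan=[{"rot":[0,0,0],"xyz":[0,0,-0.02],"grip":255},{"rot":[0,0,0],"xyz":[0,0,-0.05],"grip":255},{"rot":[0,0,0],"xyz":[0,0,-0.08],"grip":255},{"rot":[0,0,0],"xyz":[0,0,-0.11],"grip":255},{"rot":[0,0,0],"xyz":[0,0,-0.12],"grip":255},{"rot":[0,0,0],"xyz":[0,0,-0.12],"grip":255}])

```text
clock: 7.87
tool_pos: [0.5751, -0.1092, 0.1487]
eef_rot: [0.994, 0.113, 0.002, 0.001]
contact_force: [-0.0, -0.1, -2.1]
opening: 0.654
finger_force: 15.0
```

Run:
```python
from h import *
print(b2w(.055,-.055)); deltas((*b2w(.055,-.055),.145,13.))
```

```text
(np.float64(0.5899626615521005), np.float64(0.21208195442572467))
now [ 0.5751 -0.1092  0.1487] psi 13.0 t 7.87 q [ 0.13  0.75 -0.04  1.78  0.05  0.6  -1.29]
[ 0.0867 -0.3098  0.0036] [ 0.002 -0.005 -0.   ]
```

carry_out(plan=[{"rot":[0,0,0],"xyz":[0.005,-0.018,0],"grip":255},{"rot":[0,0,0],"xyz":[0.015,-0.055,0],"grip":255},{"rot":[0,0,0],"xyz":[0.026,-0.094,0],"grip":255},{"rot":[0,0,0],"xyz":[0.037,-0.133,0],"grip":255},{"rot":[0,0,0],"xyz":[0.048,-0.172,0],"grip":255},{"rot":[0,0,0],"xyz":[0.059,-0.211,0],"grip":255},{"rot":[0,0,0],"xyz":[0.07,-0.25,0],"grip":255},{"rot":[0,0,0],"xyz":[0.079,-0.282,0],"grip":255}])

```text
clock: 8.53
tool_pos: [0.5851, 0.1872, 0.1438]
eef_rot: [0.993, 0.115, -0.002, -0.0]
contact_force: [1.3, -0.2, -1.4]
opening: 0.653
finger_force: 14.9
```

carry_out(plan=[{"rot":[0,0,0],"xyz":[0.005,-0.018,0],"grip":255},{"rot":[0,0,0],"xyz":[0.008,-0.028,0],"grip":255},{"rot":[0,0,0],"xyz":[0.008,-0.028,0],"grip":255},{"rot":[0,0,0],"xyz":[0.008,-0.028,0],"grip":255}])

```text
clock: 8.87
tool_pos: [0.5879, 0.2108, 0.1448]
eef_rot: [0.994, 0.113, -0.001, 0.001]
contact_force: [0.1, -1.1, -1.3]
opening: 0.65
finger_force: 14.9
```

Run:
```python
from h import *
s,im=wrist("pics/w3.png"); np.save("w3.npy",{**s})
deltas((*b2w(.055,-.055),.0275,13.))
```

```text
now [0.5884 0.2094 0.1452] psi 12.8 t 8.92 q [-0.44  0.8   0.03  1.65 -0.03  0.69 -1.73]
[ 0.0024 -0.0025  0.1177] [ 0.003  0.002 -0.003]
```

View pics/w3.png

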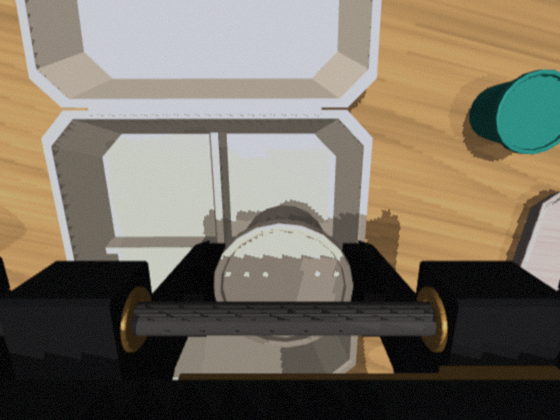

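The cup is held level over the right back compartment. I'll set it down.

carry_out(plan=[{"rot":[0,0,0],"xyz":[0.002,-0.003,0.03],"grip":255},{"rot":[0,0,0],"xyz":[0.002,-0.003,0.06],"grip":255},{"rot":[0,0,0],"xyz":[0.002,-0.003,0.085],"grip":255},{"rot":[0,0,0],"xyz":[0.002,-0.003,0.102],"grip":255},{"rot":[0,0,0],"xyz":[0.002,-0.003,0.112],"grip":255},{"rot":[0,0,0],"xyz":[0.002,-0.003,0.117],"grip":255},{"rot":[0,0,0],"xyz":[0.002,-0.003,0.118],"grip":255},{"rot":[0,0,0],"xyz":[0.002,-0.003,0.118],"grip":255}])

```text
clock: 9.58
tool_pos: [0.5907, 0.215, 0.029]
eef_rot: [0.994, 0.113, 0.001, 0.0]
contact_force: [0.3, 0.0, -1.3]
opening: 0.658
finger_force: 14.9
```

carry_out(plan=[{"rot":[0,0,0],"xyz":[0,0,0],"grip":52},{"rot":[0,0,0],"xyz":[0,0,0],"grip":52},{"rot":[0,0,0],"xyz":[0,0,0],"grip":52},{"rot":[0,0,0],"xyz":[0,0,0],"grip":52},{"rot":[0,0,0],"xyz":[0,0,-0.02],"grip":52},{"rot":[0,0,0],"xyz":[0,0,-0.05],"grip":52},{"rot":[0,0,0],"xyz":[0,0,-0.09],"grip":52},{"rot":[0,0,0],"xyz":[0,0,-0.11],"grip":0}])

```text
clock: 10.25
tool_pos: [0.5917, 0.2165, 0.1424]
eef_rot: [0.994, 0.113, 0.003, -0.001]
contact_force: [0.9, -0.0, 0.7]
opening: 0.852
finger_force: 0.0
```

Run:
```python
from h import *
deltas((.455,-.1205,.13,-14.5))
```

```text
now [0.5917 0.2165 0.1424] psi 13.0 t 10.25 q [-0.44  0.81  0.03  1.65 -0.04  0.68 -1.74]
[-0.209   0.2977  0.0111] [-0.002 -0.005  0.48 ]
```

carry_out(plan=[{"rot":[0,0,0.1],"xyz":[-0.023,0.033,0.011],"grip":0},{"rot":[0,0,0.2],"xyz":[-0.046,0.066,0.011],"grip":0},{"rot":[0,0,0.3],"xyz":[-0.07,0.099,0.011],"grip":0},{"rot":[0,0,0.4],"xyz":[-0.093,0.132,0.011],"grip":0},{"rot":[0,0,0.48],"xyz":[-0.116,0.165,0.011],"grip":0},{"rot":[0,0,0.48],"xyz":[-0.139,0.198,0.011],"grip":0},{"rot":[0,0,0.48],"xyz":[-0.162,0.231,0.011],"grip":0},{"rot":[0,0,0.48],"xyz":[-0.185,0.264,0.011],"grip":0}])

```text
clock: 10.92
tool_pos: [0.4684, -0.0844, 0.1278]
eef_rot: [0.992, -0.126, 0.001, 0.0]
contact_force: [1.6, -0.3, 0.4]
opening: 0.999
finger_force: 0.0
```

Run:
```python
from h import *
deltas((.455,-.1205,.025,-14.5))
```

```text
now [ 0.4684 -0.0844  0.1278] psi -14.5 t 10.92 q [ 0.05  0.7   0.05  2.12 -0.1   0.33 -1.64]
[-0.0041  0.0383  0.1028] [ 0.    -0.001  0.001]
```

carry_out(plan=[{"rot":[0,0,0],"xyz":[-0.004,0.03,0],"grip":0},{"rot":[0,0,0],"xyz":[-0.005,0.04,0],"grip":0},{"rot":[0,0,0],"xyz":[-0.005,0.04,0.03],"grip":0},{"rot":[0,0,0],"xyz":[-0.005,0.04,0.06],"grip":0},{"rot":[0,0,0],"xyz":[-0.005,0.04,0.085],"grip":0},{"rot":[0,0,0],"xyz":[-0.005,0.04,0.103],"grip":0},{"rot":[0,0,0],"xyz":[-0.005,0.04,0.103],"grip":0},{"rot":[0,0,0],"xyz":[-0.005,0.04,0.103],"grip":0}])

```text
clock: 11.58
tool_pos: [0.4542, -0.1197, 0.024]
eef_rot: [0.992, -0.126, -0.0, -0.0]
contact_force: [-0.4, -0.9, 0.2]
opening: 1.002
finger_force: 0.0
```

carry_out(plan=[{"rot":[0,0,0],"xyz":[0,0,0],"grip":255},{"rot":[0,0,0],"xyz":[0,0,0],"grip":255},{"rot":[0,0,0],"xyz":[0,0,0],"grip":255},{"rot":[0,0,0],"xyz":[0,0,0],"grip":255},{"rot":[0,0,0],"xyz":[0,0,0],"grip":255},{"rot":[0,0,0],"xyz":[0,0,0],"grip":255},{"rot":[0,0,0],"xyz":[0,0,0],"grip":255},{"rot":[0,0,0],"xyz":[0,0,0],"grip":255}])

```text
clock: 12.25
tool_pos: [0.4546, -0.1206, 0.0249]
eef_rot: [0.992, -0.126, 0.001, 0.0]
contact_force: [0.4, 0.3, 6.5]
opening: 0.632
finger_force: 15.0
```

carry_out(plan=[{"rot":[0,0,0],"xyz":[0,0,-0.02],"grip":255},{"rot":[0,0,0],"xyz":[0,0,-0.05],"grip":255},{"rot":[0,0,0],"xyz":[0,0,-0.08],"grip":255},{"rot":[0,0,0],"xyz":[0,0,-0.11],"grip":255},{"rot":[0,0,0],"xyz":[0,0,-0.12],"grip":255},{"rot":[0,0,0],"xyz":[0,0,-0.12],"grip":255}])

```text
clock: 12.75
tool_pos: [0.4555, -0.1208, 0.1467]
eef_rot: [0.992, -0.126, 0.003, 0.0]
contact_force: [-0.5, -0.6, -0.8]
opening: 0.624
finger_force: 15.0
```

Run:
```python
from h import *
deltas((*b2w(.055,.055),.145,13.))
s,im=wrist("pics/w4.png")
```

```text
now [ 0.4555 -0.1208  0.1467] psi -14.5 t 12.75 q [ 0.13  0.66  0.04  2.12 -0.07  0.36 -1.59]
[-0.0041 -0.4535  0.0018] [ 0.001 -0.005 -0.48 ]
```

View pics/w4.png

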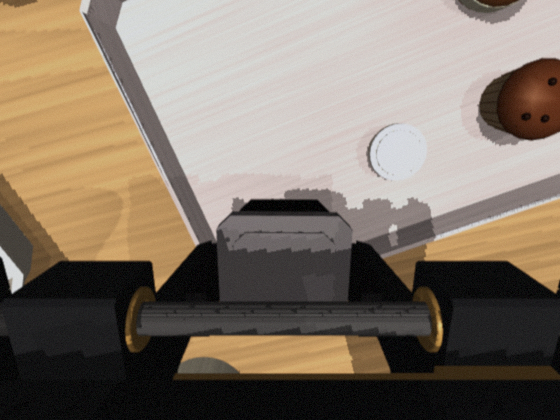

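The tub is gripped square and level. The dip is at (398,152) and the muffin at upper right.

carry_out(plan=[{"rot":[0,0,-0.03],"xyz":[0,-0.018,0],"grip":255},{"rot":[0,0,-0.09],"xyz":[-0.001,-0.055,0],"grip":255},{"rot":[0,0,-0.15],"xyz":[-0.001,-0.093,0],"grip":255},{"rot":[0,0,-0.21],"xyz":[-0.002,-0.131,0],"grip":255},{"rot":[0,0,-0.27],"xyz":[-0.002,-0.169,0],"grip":255},{"rot":[0,0,-0.33],"xyz":[-0.003,-0.207,0],"grip":255},{"rot":[0,0,-0.39],"xyz":[-0.003,-0.245,0],"grip":255},{"rot":[0,0,-0.45],"xyz":[-0.004,-0.283,0],"grip":255}])

```text
clock: 13.47
tool_pos: [0.5203, 0.1562, 0.1424]
eef_rot: [0.995, 0.1, -0.002, 0.0]
contact_force: [1.3, -0.8, -0.9]
opening: 0.629
finger_force: 15.0
```

Run:
```python
from h import *
deltas((*b2w(.055,.055),.145,13.))
```

```text
now [0.5203 0.1562 0.1424] psi 11.5 t 13.47 q [-0.39  0.72  0.02  1.91 -0.03  0.51 -1.72]
[ 0.0764 -0.1509 -0.0029] [ 0.001  0.003 -0.027]
```

carry_out(plan=[{"rot":[0,0,-0.028],"xyz":[0.018,-0.036,-0.002],"grip":255},{"rot":[0,0,-0.028],"xyz":[0.035,-0.07,-0.002],"grip":255},{"rot":[0,0,-0.028],"xyz":[0.052,-0.104,-0.002],"grip":255},{"rot":[0,0,-0.028],"xyz":[0.067,-0.134,-0.002],"grip":255},{"rot":[0,0,-0.028],"xyz":[0.075,-0.149,-0.002],"grip":255},{"rot":[0,0,-0.028],"xyz":[0.076,-0.153,-0.002],"grip":255},{"rot":[0,0,-0.028],"xyz":[0.076,-0.153,-0.002],"grip":255},{"rot":[0,0,-0.028],"xyz":[0.076,-0.153,-0.002],"grip":255}])

```text
clock: 14.13
tool_pos: [0.5649, 0.3171, 0.1447]
eef_rot: [0.994, 0.112, -0.001, 0.001]
contact_force: [-0.1, -1.1, -0.7]
opening: 0.629
finger_force: 15.0
```

Run:
```python
from h import *
deltas((*b2w(.055,.055),.026,13.))
```

```text
now [0.5649 0.3171 0.1447] psi 12.8 t 14.13 q [-0.61  0.83  0.05  1.58 -0.06  0.74 -1.88]
[ 0.0011 -0.0023  0.1187] [ 0.003  0.003 -0.003]
```

carry_out(plan=[{"rot":[0,0,0],"xyz":[0.001,-0.001,0.03],"grip":255},{"rot":[0,0,0],"xyz":[0.001,-0.001,0.06],"grip":255},{"rot":[0,0,0],"xyz":[0.001,-0.001,0.085],"grip":255},{"rot":[0,0,0],"xyz":[0.001,-0.001,0.102],"grip":255},{"rot":[0,0,0],"xyz":[0.001,-0.001,0.112],"grip":255},{"rot":[0,0,0],"xyz":[0.001,-0.001,0.118],"grip":255},{"rot":[0,0,0],"xyz":[0.001,-0.001,0.119],"grip":255},{"rot":[0,0,0],"xyz":[0.001,-0.001,0.12],"grip":255}])

```text
clock: 14.8
tool_pos: [0.5672, 0.3201, 0.0269]
eef_rot: [0.994, 0.112, 0.001, 0.0]
contact_force: [0.2, -0.3, -0.5]
opening: 0.629
finger_force: 15.0
```

carry_out(plan=[{"rot":[0,0,0],"xyz":[0,0,0],"grip":64},{"rot":[0,0,0],"xyz":[0,0,0],"grip":64},{"rot":[0,0,0],"xyz":[0,0,0],"grip":64},{"rot":[0,0,0],"xyz":[0,0,0],"grip":64},{"rot":[0,0,0],"xyz":[0,0,-0.02],"grip":64},{"rot":[0,0,0],"xyz":[0,0,-0.05],"grip":64},{"rot":[0,0,0],"xyz":[0,0,-0.09],"grip":64},{"rot":[0,0,0],"xyz":[0,0,-0.11],"grip":0}])

```text
clock: 15.47
tool_pos: [0.5683, 0.3215, 0.1405]
eef_rot: [0.994, 0.112, 0.003, -0.001]
contact_force: [0.7, -0.5, 0.2]
opening: 0.808
finger_force: 0.0
```

Run:
```python
from h import *
deltas((.4845,-.324,.13,13))
```

```text
now [0.5683 0.3215 0.1405] psi 12.9 t 15.47 q [-0.61  0.84  0.05  1.57 -0.06  0.72 -1.88]
[-0.2256  0.6107  0.0084] [-0.002 -0.005 -0.002]
```

carry_out(plan=[{"rot":[0,0,0],"xyz":[-0.113,0.305,0.008],"grip":0},{"rot":[0,0,0],"xyz":[-0.113,0.305,0.008],"grip":0},{"rot":[0,0,0],"xyz":[-0.113,0.305,0.008],"grip":0},{"rot":[0,0,0],"xyz":[-0.113,0.305,0.008],"grip":0},{"rot":[0,0,0],"xyz":[-0.113,0.305,0.008],"grip":0},{"rot":[0,0,0],"xyz":[-0.113,0.305,0.008],"grip":0},{"rot":[0,0,0],"xyz":[-0.113,0.305,0.008],"grip":0},{"rot":[0,0,0],"xyz":[-0.113,0.305,0.008],"grip":0}])

```text
clock: 16.13
tool_pos: [0.5237, -0.0055, 0.1287]
eef_rot: [0.994, 0.111, 0.0, 0.001]
contact_force: [1.1, 0.0, 0.2]
opening: 0.999
finger_force: 0.0
```

carry_out(plan=[{"rot":[0,0,0],"xyz":[-0.113,0.305,0],"grip":0},{"rot":[0,0,0],"xyz":[-0.113,0.305,0],"grip":0},{"rot":[0,0,0],"xyz":[-0.113,0.305,0],"grip":0},{"rot":[0,0,0],"xyz":[-0.113,0.305,0],"grip":0},{"rot":[0,0,0],"xyz":[-0.113,0.305,0],"grip":0},{"rot":[0,0,0],"xyz":[-0.113,0.305,0],"grip":0},{"rot":[0,0,0],"xyz":[-0.113,0.305,0],"grip":0},{"rot":[0,0,0],"xyz":[-0.113,0.305,0],"grip":0}])

```text
clock: 16.8
tool_pos: [0.481, -0.3286, 0.1288]
eef_rot: [0.994, 0.111, 0.0, 0.001]
contact_force: [0.9, -0.2, 0.4]
opening: 0.998
finger_force: 0.0
```

carry_out(plan=[{"rot":[0,0,0],"xyz":[0,0,0],"grip":0},{"rot":[0,0,0],"xyz":[0,0,0],"grip":0}])

```text
clock: 16.97
tool_pos: [0.4811, -0.3274, 0.1285]
eef_rot: [0.994, 0.109, 0.0, 0.001]
contact_force: [0.1, 1.5, 0.3]
opening: 0.999
finger_force: 0.0
```

Run:
```python
from h import *
deltas((.4845,-.324,.022,13))
```

```text
now [ 0.4811 -0.3274  0.1285] psi 12.6 t 16.97 q [ 0.59  0.78 -0.13  1.8   0.17  0.57 -0.99]
[ 0.0041 -0.0028  0.1065] [ 0.002  0.    -0.007]
```

carry_out(plan=[{"rot":[0,0,0],"xyz":[0.004,-0.003,0.03],"grip":0},{"rot":[0,0,0],"xyz":[0.004,-0.003,0.065],"grip":0},{"rot":[0,0,0],"xyz":[0.004,-0.003,0.09],"grip":0},{"rot":[0,0,0],"xyz":[0.004,-0.003,0.106],"grip":0},{"rot":[0,0,0],"xyz":[0.004,-0.003,0.106],"grip":0},{"rot":[0,0,0],"xyz":[0.004,-0.003,0.106],"grip":0},{"rot":[0,0,0],"xyz":[0.004,-0.003,0.106],"grip":255},{"rot":[0,0,0],"xyz":[0.004,-0.003,0.106],"grip":255}], squeeze=15)

```text
clock: 17.63
tool_pos: [0.4867, -0.3205, 0.0239]
eef_rot: [0.994, 0.113, 0.001, 0.001]
contact_force: [-0.1, -0.4, -0.3]
opening: 0.873
finger_force: 0.0
```

carry_out(plan=[{"rot":[0,0,0],"xyz":[0,0,0],"grip":255},{"rot":[0,0,0],"xyz":[0,0,0],"grip":255},{"rot":[0,0,0],"xyz":[0,0,0],"grip":255},{"rot":[0,0,0],"xyz":[0,0,0],"grip":255},{"rot":[0,0,0],"xyz":[0,0,0],"grip":255}])

```text
clock: 18.05
tool_pos: [0.4861, -0.3212, 0.0232]
eef_rot: [0.994, 0.112, 0.001, 0.001]
contact_force: [-0.4, -0.1, 6.7]
opening: 0.645
finger_force: 14.2
```

carry_out(plan=[{"rot":[0,0,0],"xyz":[0,0,-0.02],"grip":255},{"rot":[0,0,0],"xyz":[0,0,-0.05],"grip":255},{"rot":[0,0,0],"xyz":[0,0,-0.08],"grip":255},{"rot":[0,0,0],"xyz":[0,0,-0.11],"grip":255},{"rot":[0,0,0],"xyz":[0,0,-0.12],"grip":255},{"rot":[0,0,0],"xyz":[0,0,-0.12],"grip":255}])

```text
clock: 18.55
tool_pos: [0.4868, -0.3214, 0.1447]
eef_rot: [0.994, 0.112, 0.002, 0.001]
contact_force: [1.6, -0.3, -1.6]
opening: 0.647
finger_force: 14.9
```

Run:
```python
from h import *
deltas((*b2w(-.055,.055),.145,13.))
s,im=wrist("pics/w5.png")
```

```text
now [ 0.4868 -0.3214  0.1447] psi 12.9 t 18.55 q [ 0.58  0.76 -0.13  1.79  0.16  0.6  -1.  ]
[ 0.1091 -0.6068 -0.002 ] [ 0.003 -0.004 -0.002]
```

View pics/w5.png

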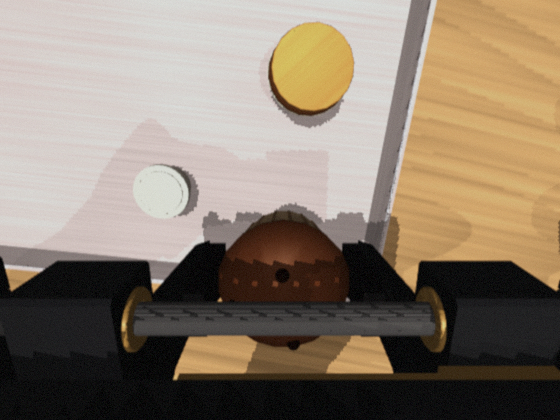

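The muffin is held upright. The jar stands untouched at (312,68).

carry_out(plan=[{"rot":[0,0,0],"xyz":[0.003,-0.018,0],"grip":255},{"rot":[0,0,0],"xyz":[0.01,-0.055,0],"grip":255},{"rot":[0,0,0],"xyz":[0.017,-0.095,0],"grip":255},{"rot":[0,0,0],"xyz":[0.024,-0.135,0],"grip":255},{"rot":[0,0,0],"xyz":[0.031,-0.175,0],"grip":255},{"rot":[0,0,0],"xyz":[0.039,-0.215,0],"grip":255},{"rot":[0,0,0],"xyz":[0.046,-0.255,0],"grip":255},{"rot":[0,0,0],"xyz":[0.053,-0.295,0],"grip":255}])

```text
clock: 19.27
tool_pos: [0.4694, -0.0194, 0.1404]
eef_rot: [0.994, 0.112, -0.002, -0.0]
contact_force: [1.2, -0.2, -1.0]
opening: 0.648
finger_force: 14.9
```

carry_out(plan=[{"rot":[0,0,0],"xyz":[0.007,-0.04,0],"grip":255},{"rot":[0,0,0],"xyz":[0.014,-0.08,0],"grip":255},{"rot":[0,0,0],"xyz":[0.021,-0.12,0],"grip":255},{"rot":[0,0,0],"xyz":[0.028,-0.16,0],"grip":255},{"rot":[0,0,0],"xyz":[0.036,-0.2,0],"grip":255},{"rot":[0,0,0],"xyz":[0.043,-0.24,0],"grip":255},{"rot":[0,0,0],"xyz":[0.05,-0.275,0],"grip":255},{"rot":[0,0,0],"xyz":[0.054,-0.3,0],"grip":255}])

```text
clock: 19.93
tool_pos: [0.4551, 0.2872, 0.14]
eef_rot: [0.993, 0.114, -0.001, 0.0]
contact_force: [0.2, 0.3, -0.8]
opening: 0.648
finger_force: 14.9
```

carry_out(plan=[{"rot":[0,0,0],"xyz":[0.002,-0.01,0],"grip":255},{"rot":[0,0,0],"xyz":[0.002,-0.012,0],"grip":255},{"rot":[0,0,0],"xyz":[0.002,-0.012,0],"grip":255},{"rot":[0,0,0],"xyz":[0.002,-0.012,0],"grip":255}])

```text
clock: 20.27
tool_pos: [0.4563, 0.2924, 0.1415]
eef_rot: [0.994, 0.111, -0.001, 0.002]
contact_force: [0.7, 0.2, -0.9]
opening: 0.651
finger_force: 14.9
```

Run:
```python
from h import *
deltas((*b2w(-.055,.055),.024,13.)); s=r.get_state(); print(s["opening"],s["finger_force"])
```

```text
now [0.4563 0.2924 0.1415] psi 12.7 t 20.27 q [-0.7   0.73  0.07  1.91 -0.09  0.51 -1.92]
[ 0.0024 -0.002   0.1174] [ 0.003  0.002 -0.005]
0.6506425210125754 14.868285903939977
```

carry_out(plan=[{"rot":[0,0,0],"xyz":[0.002,0,0.03],"grip":255},{"rot":[0,0,0],"xyz":[0.002,0,0.06],"grip":255},{"rot":[0,0,0],"xyz":[0.002,0,0.085],"grip":255},{"rot":[0,0,0],"xyz":[0.002,0,0.102],"grip":255},{"rot":[0,0,0],"xyz":[0.002,0,0.112],"grip":255},{"rot":[0,0,0],"xyz":[0.002,0,0.118],"grip":255},{"rot":[0,0,0],"xyz":[0.002,0,0.12],"grip":255},{"rot":[0,0,0],"xyz":[0.002,0,0.12],"grip":255}])

```text
clock: 20.93
tool_pos: [0.4588, 0.2941, 0.0229]
eef_rot: [0.994, 0.111, 0.0, 0.001]
contact_force: [-0.3, -0.3, -0.8]
opening: 0.647
finger_force: 14.9
```

carry_out(plan=[{"rot":[0,0,0],"xyz":[0,0,0],"grip":56},{"rot":[0,0,0],"xyz":[0,0,0],"grip":56},{"rot":[0,0,0],"xyz":[0,0,0],"grip":56},{"rot":[0,0,0],"xyz":[0,0,0],"grip":56},{"rot":[0,0,0],"xyz":[0,0,-0.02],"grip":56},{"rot":[0,0,0],"xyz":[0,0,-0.05],"grip":56},{"rot":[0,0,0],"xyz":[0,0,-0.09],"grip":56},{"rot":[0,0,0],"xyz":[0,0,-0.12],"grip":0}])

```text
clock: 21.6
tool_pos: [0.4585, 0.296, 0.1445]
eef_rot: [0.994, 0.112, 0.0, -0.0]
contact_force: [0.8, 0.1, -0.3]
opening: 0.837
finger_force: 0.0
```

Run:
```python
from h import *
deltas((.4695,-.2195,.13,13))
im=r.snapshot("top")[165:320,80:225]; save(cv2.resize(im,None,fx=3,fy=3,interpolation=2),"pics/t2.png")
```

```text
now [0.4585 0.296  0.1445] psi 12.9 t 21.6 q [-0.7   0.72  0.07  1.9  -0.09  0.52 -1.92]
[-0.1042  0.505   0.0142] [-0.    -0.001 -0.002]
```

View pics/t2.png

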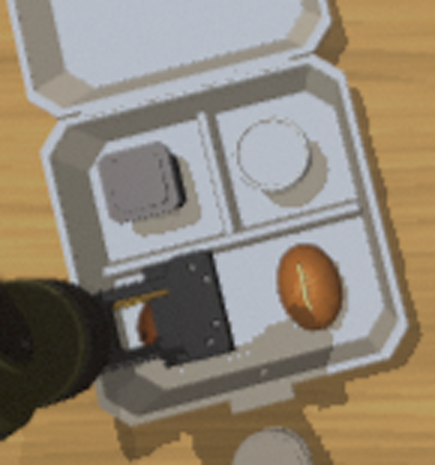

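The tub, cup and roll stand in place, with the cup lid at about (171,216). The hand covers the muffin. Now the dip.

carry_out(plan=[{"rot":[0,0,0],"xyz":[-0.052,0.253,0.014],"grip":0},{"rot":[0,0,0],"xyz":[-0.052,0.253,0.014],"grip":0},{"rot":[0,0,0],"xyz":[-0.052,0.253,0.014],"grip":0},{"rot":[0,0,0],"xyz":[-0.052,0.253,0.014],"grip":0},{"rot":[0,0,0],"xyz":[-0.052,0.253,0.014],"grip":0},{"rot":[0,0,0],"xyz":[-0.052,0.253,0.014],"grip":0},{"rot":[0,0,0],"xyz":[-0.052,0.253,0.014],"grip":0}])

```text
clock: 22.23
tool_pos: [0.4631, 0.0292, 0.1282]
eef_rot: [0.994, 0.107, -0.001, 0.002]
contact_force: [0.1, 0.6, -0.2]
opening: 0.996
finger_force: 0.0
```

carry_out(plan=[{"rot":[0,0,0],"xyz":[-0.052,0.252,0],"grip":0},{"rot":[0,0,0],"xyz":[-0.052,0.252,0],"grip":0},{"rot":[0,0,0],"xyz":[-0.052,0.252,0],"grip":0},{"rot":[0,0,0],"xyz":[-0.052,0.252,0],"grip":0},{"rot":[0,0,0],"xyz":[-0.052,0.252,0],"grip":0},{"rot":[0,0,0],"xyz":[-0.052,0.252,0],"grip":0},{"rot":[0,0,0],"xyz":[-0.052,0.252,0],"grip":0},{"rot":[0,0,0],"xyz":[-0.052,0.252,0],"grip":0}])

```text
clock: 22.9
tool_pos: [0.4689, -0.224, 0.1283]
eef_rot: [0.994, 0.108, 0.0, 0.001]
contact_force: [-0.6, 0.7, 0.8]
opening: 0.998
finger_force: 0.0
```

carry_out(plan=[{"rot":[0,0,0],"xyz":[0,0,0],"grip":0},{"rot":[0,0,0],"xyz":[0,0,0],"grip":0},{"rot":[0,0,0],"xyz":[0,0,0],"grip":0}])

```text
clock: 23.15
tool_pos: [0.4699, -0.2169, 0.1283]
eef_rot: [0.993, 0.114, -0.0, -0.001]
contact_force: [-0.2, 0.1, -0.3]
opening: 1.003
finger_force: 0.0
```

Run:
```python
from h import *
deltas((.4695,-.2195,.0095,13))
im=r.snapshot("top")
save(cv2.resize(im[165:320,80:225],None,fx=3,fy=3,interpolation=2),"pics/t3.png")
g=cv2.resize(cv2.cvtColor(im[195:235,150:192],cv2.COLOR_RGB2GRAY),None,fx=8,fy=8,interpolation=2)
c=cv2.HoughCircles(g,cv2.HOUGH_GRADIENT,1,50,param1=60,param2=15,minRadius=70,maxRadius=120)
for u,v,rad in c[0][:3]:
    p=((u+.5)/8-.5+150,(v+.5)/8-.5+195); print(p,rad/8,back("top",*p,.052))
```

```text
now [ 0.4699 -0.2169  0.1283] psi 13.1 t 23.15 q [ 0.41  0.72 -0.11  1.99  0.17  0.44 -1.17]
[-0.001   0.0026  0.1188] [-0.001 -0.     0.002]
(np.float32(171.0), np.float32(216.25)) 12.6875 [0.58763381 0.21206831 0.052     ]
```

View pics/t3.png

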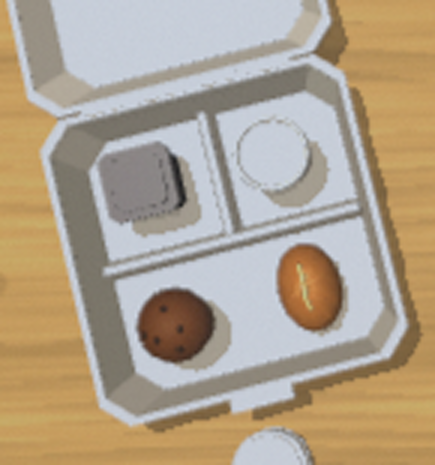

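All four items stand well in place, the muffin at about crop (176,323). Now I'll grip the dip.

carry_out(plan=[{"rot":[0,0,0],"xyz":[-0.001,0.001,0.035],"grip":0},{"rot":[0,0,0],"xyz":[-0.001,0.001,0.07],"grip":0},{"rot":[0,0,0],"xyz":[-0.001,0.001,0.098],"grip":0},{"rot":[0,0,0],"xyz":[-0.001,0.001,0.113],"grip":0},{"rot":[0,0,0],"xyz":[-0.001,0.001,0.12],"grip":0},{"rot":[0,0,0],"xyz":[-0.001,0.001,0.12],"grip":0},{"rot":[0,0,0],"xyz":[-0.001,0.001,0.12],"grip":255},{"rot":[0,0,0],"xyz":[-0.001,0.001,0.12],"grip":255}], squeeze=12)

```text
clock: 23.87
tool_pos: [0.4696, -0.2207, 0.0094]
eef_rot: [0.994, 0.112, 0.001, 0.0]
contact_force: [0.3, -0.3, -0.2]
opening: 0.875
finger_force: 0.0
```

carry_out(plan=[{"rot":[0,0,0],"xyz":[0,0,0],"grip":255},{"rot":[0,0,0],"xyz":[0,0,0],"grip":255},{"rot":[0,0,0],"xyz":[0,0,0],"grip":255},{"rot":[0,0,0],"xyz":[0,0,0],"grip":255},{"rot":[0,0,0],"xyz":[0,0,0],"grip":255},{"rot":[0,0,0],"xyz":[0,0,0],"grip":255},{"rot":[0,0,0],"xyz":[0,0,0],"grip":255}])

```text
clock: 24.45
tool_pos: [0.4689, -0.2209, 0.0086]
eef_rot: [0.994, 0.112, 0.0, 0.0]
contact_force: [-0.6, 0.2, 3.5]
opening: 0.507
finger_force: 12.0
```

carry_out(plan=[{"rot":[0,0,0],"xyz":[0,0,-0.02],"grip":255},{"rot":[0,0,0],"xyz":[0,0,-0.05],"grip":255},{"rot":[0,0,0],"xyz":[0,0,-0.085],"grip":255},{"rot":[0,0,0],"xyz":[0,0,-0.12],"grip":255},{"rot":[0,0,0],"xyz":[0,0,-0.14],"grip":255},{"rot":[0,0,0],"xyz":[0,0,-0.145],"grip":255},{"rot":[0,0,0],"xyz":[0,0,-0.145],"grip":255}])

```text
clock: 25.03
tool_pos: [0.4695, -0.2211, 0.1545]
eef_rot: [0.994, 0.112, 0.001, 0.001]
contact_force: [-0.1, 0.2, -0.1]
opening: 0.507
finger_force: 12.0
```

Run:
```python
from h import *
deltas((.5895,.2135,.155,13.))
s,im=wrist("pics/w6.png"); np.save("w6.npy",{**s})
```

```text
now [ 0.4695 -0.2211  0.1545] psi 12.9 t 25.03 q [ 0.43  0.68 -0.13  1.97  0.17  0.5  -1.16]
[ 0.2138 -0.397  -0.0007] [ 0.002 -0.002 -0.002]
```

View pics/w6.png

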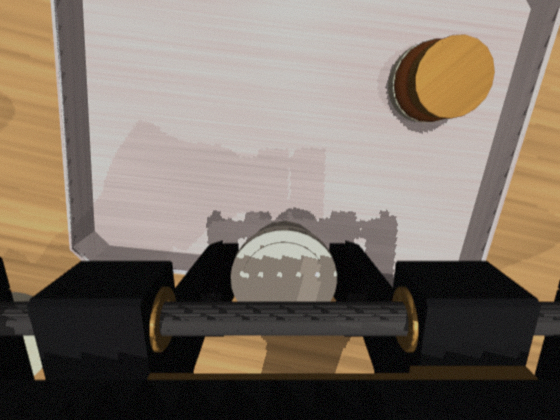

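Run:
```python
from h import *
for f,u,v,h in(("w6",284,230,-.0056+.027),("w3",284,222.5,-.0245+.049)):
    s=np.load(f+".npy",allow_pickle=True).item(); q=wback(s,u,v,s["tool_pos"][2]+h)-s["tool_pos"]
    print(f,(R.from_quat(s["eef_rot"]).as_matrix().T@q).round(4))
```

```text
w6 [ 0.0237  0.     -0.0213]
w3 [ 0.0282  0.     -0.0246]
```

The dip is held centred, within 1 mm. I'll carry it over the cup.

carry_out(plan=[{"rot":[0,0,0],"xyz":[0.009,-0.016,0],"grip":255},{"rot":[0,0,0],"xyz":[0.027,-0.05,0],"grip":255},{"rot":[0,0,0],"xyz":[0.045,-0.083,0],"grip":255},{"rot":[0,0,0],"xyz":[0.063,-0.117,0],"grip":255},{"rot":[0,0,0],"xyz":[0.081,-0.15,0],"grip":255},{"rot":[0,0,0],"xyz":[0.099,-0.184,0],"grip":255},{"rot":[0,0,0],"xyz":[0.117,-0.217,0],"grip":255},{"rot":[0,0,0],"xyz":[0.135,-0.251,0],"grip":255}])

```text
clock: 25.75
tool_pos: [0.5433, 0.0555, 0.151]
eef_rot: [0.994, 0.112, -0.002, 0.0]
contact_force: [0.9, -0.4, 0.2]
opening: 0.501
finger_force: 12.0
```

carry_out(plan=[{"rot":[0,0,0],"xyz":[0.018,-0.034,0],"grip":255},{"rot":[0,0,0],"xyz":[0.036,-0.068,0],"grip":255},{"rot":[0,0,0],"xyz":[0.054,-0.1,0],"grip":255},{"rot":[0,0,0],"xyz":[0.068,-0.126,0],"grip":255},{"rot":[0,0,0],"xyz":[0.077,-0.142,0],"grip":255},{"rot":[0,0,0],"xyz":[0.079,-0.146,0],"grip":255},{"rot":[0,0,0],"xyz":[0.079,-0.146,0],"grip":255},{"rot":[0,0,0],"xyz":[0.079,-0.146,0],"grip":255}])

```text
clock: 26.42
tool_pos: [0.5879, 0.2117, 0.1517]
eef_rot: [0.994, 0.112, -0.002, 0.001]
contact_force: [0.5, -0.3, -0.0]
opening: 0.504
finger_force: 12.0
```

carry_out(plan=[{"rot":[0,0,0],"xyz":[0,0,0.03],"grip":255},{"rot":[0,0,0],"xyz":[0,0,0.055],"grip":255},{"rot":[0,0,0],"xyz":[0,0,0.065],"grip":255},{"rot":[0,0,0],"xyz":[0,0,0.065],"grip":255},{"rot":[0,0,0],"xyz":[0,0,0.065],"grip":255},{"rot":[0,0,0],"xyz":[0,0,0.065],"grip":255}])

```text
clock: 26.92
tool_pos: [0.5899, 0.2133, 0.0895]
eef_rot: [0.994, 0.112, 0.001, -0.0]
contact_force: [0.6, -0.0, -0.3]
opening: 0.51
finger_force: 12.0
```

Run:
```python
from h import *
deltas((.5885,.214,.055,13.))
```

```text
now [0.5899 0.2133 0.0895] psi 12.8 t 26.92 q [-0.41  0.88 -0.02  1.68  0.03  0.58 -1.79]
[-0.0012 -0.001   0.0345] [ 0.    -0.002 -0.003]
```

carry_out(plan=[{"rot":[0,0,0],"xyz":[-0.001,-0.001,0.012],"grip":255},{"rot":[0,0,0],"xyz":[-0.001,-0.001,0.022],"grip":255},{"rot":[0,0,0],"xyz":[-0.001,-0.001,0.029],"grip":255},{"rot":[0,0,0],"xyz":[-0.001,-0.001,0.033],"grip":255},{"rot":[0,0,0],"xyz":[-0.001,-0.001,0.034],"grip":255},{"rot":[0,0,0],"xyz":[-0.001,-0.001,0.0345],"grip":255},{"rot":[0,0,0],"xyz":[-0.001,-0.001,0.0345],"grip":255}])

```text
clock: 27.5
tool_pos: [0.5876, 0.2147, 0.0536]
eef_rot: [0.994, 0.112, -0.0, 0.0]
contact_force: [-0.0, -0.7, 0.6]
opening: 0.492
finger_force: 14.2
```

Run:
```python
from h import *
deltas((.5885,.214,.0546,13.)); print(r.get_state()["contact_force"])
```

```text
now [0.5876 0.2147 0.0536] psi 12.9 t 27.5 q [-0.41  0.94 -0.02  1.69  0.03  0.52 -1.79]
[ 0.0007  0.0009 -0.001 ] [ 0.     0.    -0.002]
[-0.0469729  -0.67496849  0.60493003]
```

Seated or within a millimetre of it. Release, rise, and back away.

carry_out(plan=[{"rot":[0,0,0],"xyz":[0,0,0],"grip":90},{"rot":[0,0,0],"xyz":[0,0,0],"grip":90},{"rot":[0,0,0],"xyz":[0,0,0],"grip":90},{"rot":[0,0,0],"xyz":[0,0,0],"grip":90},{"rot":[0,0,0],"xyz":[0,0,-0.015],"grip":90},{"rot":[0,0,0],"xyz":[0,0,-0.04],"grip":90},{"rot":[0,0,0],"xyz":[0,0,-0.08],"grip":90},{"rot":[0,0,0],"xyz":[0,0,-0.12],"grip":0}])

```text
clock: 28.17
tool_pos: [0.5867, 0.2143, 0.1742]
eef_rot: [0.994, 0.112, -0.001, 0.0]
contact_force: [1.3, 0.8, 0.7]
opening: 0.702
finger_force: 0.0
```

carry_out(plan=[{"rot":[0,0,0],"xyz":[-0.01,0.04,0],"grip":0},{"rot":[0,0,0],"xyz":[-0.02,0.08,0],"grip":0},{"rot":[0,0,0],"xyz":[-0.03,0.12,0],"grip":0},{"rot":[0,0,0],"xyz":[-0.04,0.16,0],"grip":0},{"rot":[0,0,0],"xyz":[-0.05,0.2,0],"grip":0},{"rot":[0,0,0],"xyz":[-0.06,0.24,0],"grip":0},{"rot":[0,0,0],"xyz":[-0.06,0.24,0],"grip":0}])

```text
clock: 28.75
tool_pos: [0.5816, -0.0459, 0.174]
eef_rot: [0.994, 0.105, -0.001, 0.004]
contact_force: [-0.9, -1.0, -0.4]
opening: 0.996
finger_force: 0.0
```

Run:
```python
from h import *
a=cv2.resize(r.snapshot("top")[165:320,80:225],(435,465),interpolation=2)
b=cv2.resize(r.snapshot("scene")[140:240,330:470],(365,261),interpolation=2)
c=np.zeros((465,800,3),np.uint8); c[:,:435]=a; c[:261,435:]=b; save(c,"pics/end.png")
```

```text
(no output)
```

View pics/end.png

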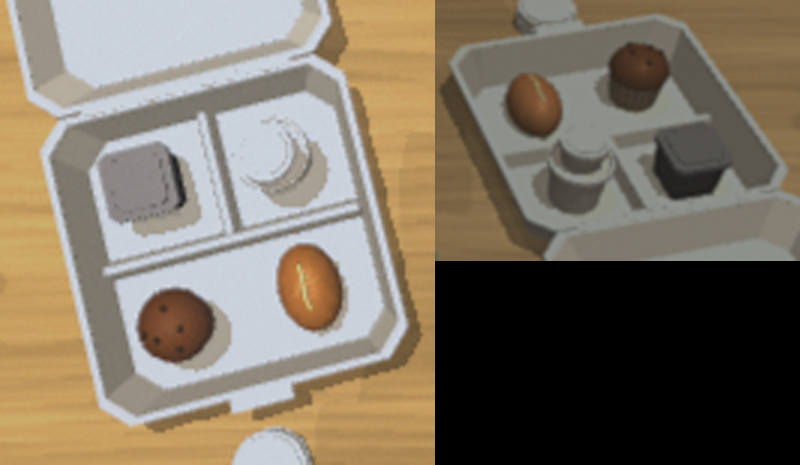

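The dip sits flat and level on the cup, and all items are upright. One numeric check on the concentricity before handing in.

Run:
```python
from h import *
for z in(.052,.077): print((proj("top",[[.588,.212,z]])-[80,165])*3)
im=r.snapshot("top")
g=cv2.resize(cv2.cvtColor(im[195:235,150:192],cv2.COLOR_RGB2GRAY),None,fx=8,fy=8,interpolation=2)
for lo,hi,z in((65,88,.077),(90,115,.052)):
    c=cv2.HoughCircles(g,cv2.HOUGH_GRADIENT,1,50,param1=60,param2=10,minRadius=lo,maxRadius=hi)
    if c is None: continue
    for u,v,rad in c[0][:2]:
        p=((u+.5)/8-.5+150,(v+.5)/8-.5+195); print(p,rad/8,back("top",*p,z).round(4))
```

```text
[[273.08110962 153.28419211]]
[[265.94247092 150.80970556]]
(np.float32(167.25), np.float32(215.0)) 9.8 [0.5887 0.2152 0.077 ]
(np.float32(182.0), np.float32(204.875)) 8.425 [0.6112 0.1808 0.077 ]
(np.float32(165.25), np.float32(212.25)) 13.1375 [0.5975 0.2255 0.052 ]
```

The dip is about 3 mm from the cup's centre, against a 10 mm limit. Handing in.

```bash
python3 -c "
from plant import r
print(r.get_state()['clock']); print(r.finish_job())"
```

```text
28.9
the job is handed in; nothing more can be done
None
```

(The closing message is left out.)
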